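Load the paste jars and hold the sprung keeper home

ROBOT

A 6-joint arm with a two-finger parallel gripper is mounted at the origin on the work surface. World frame = base frame: x ahead of the robot, y to its left, z up, the work surface at z = 0. Lengths are in m, angles in rad, forces in N, time in s.
With the tool pointing down it reaches from about 0.4 to 0.825 m from the base axis. Payload 7 kg.
Tool frame: the origin (TCP) lies at the very end of the fingers, on their centre line; the grasp point (between the pads) lies arm.hold_point_z behind it (arm.hold_point_z is the distance from the TCP to the grasp point, in m); z points along the fingers, y is the line along which they close (so a half turn about z gives the same grasp; the last joint's range is limited). The gripper opens to 88 mm and grips with 3 to 60 N. Pads are 19 mm wide; open, the fingers measure 130 mm over their backs; the gripper's body (78 mm by 193 mm) begins 47 mm behind the grasp point.
Start: joints at [1.426, 0.359, 0.012, 0, -1.224, -0.288], TCP at [0.283, 0.613, 0.227] pointing down, gripper open.
Joint ranges: [-3.07, 3.07], [-1.43, 2.12], [-1.02, 1.25], [-3.03, 1.67], [-3.05, -0], [-3.03, 3.03]. Speed limits (rad/s): [2.39, 2.39, 3.01, 3.14, 3.14, 3.14].

INTERFACE

Orientations are given as [roll, pitch, yaw] about the fixed x, y, z axes, in that order (R = Rz(yaw) Ry(pitch) Rx(roll)).
In Python, from station import arm, grab_frame, camera_params, get_state gives the robot as it stands (arm), with the cameras as plain functions and the readings as plain functions.
- The arm moves only by the tool pendant, called after "Request:" as a command line: name --argument value ..., lists and objects as JSON in quotes. Schema: {"type":"object","properties":{"moves":{"type":"array","items":{"type":"array","items":{"type":"array","items":{"type":"number"},"minItems":5,"maxItems":5},"minItems":1,"maxItems":20},"minItems":1,"maxItems":1},"grip_n":{"type":"number"},"only":{"type":"string"},"quiet":{"type":"boolean"},"lines":{"type":"string"}},"required":["moves"],"additionalProperties":false}. moves is a list that holds a single list of rows (three levels of brackets), with 1 to 20 rows, each of 5 numbers: the finger opening in m, then dx, dy, dz in fractions of the full range, 1 being 800 mm, then a turn about the tool's z in fractions of the full range, 1 being pi rad; each row is the pose to reach, as a shift and turn from the pose commanded when the call began, along the tool's axes at that moment; what a row does not reach only later rows make up. A row lasts 1/12 s, in which the tool goes at most 0.0417 m and 0.125 rad, less where a joint would pass 70% of its speed; a pose out of reach is approached as far as the arm can. The fingers move at their own pace and stop on an object; grip_n is the grip in N (left out, the last holds). Time passes only in rows, so rows that do not move let the fingers close. The tool returns the time, the measured TCP pose, the force, the opening and the grip force at its end. only (a regular expression) keeps the lines of the reply that match it, lines (a string "A,B") keeps lines A to B, and quiet returns only ok. Input that does not fit is refused with a message, and nothing moves.
- get_state(): the state, without advancing time (a new reading comes with each control period).
- grab_frame(name): name is "scene" or "side" or "wrist"; returns the picture (420x560x3 uint8, red, green, blue); there is no depth.
- camera_params(name): a dict with "fx", "fy", "cx", "cy" (pixels), "T" (4x4, takes a point from camera to world coordinates); the wrist camera has in their place "hand_eye" (4x4, takes a point from camera to tool coordinates, whose origin is the TCP and whose axes are the flange's). Camera axes: x right, y down, z forward; pixel columns grow to the right and rows downward; lengths in m; the calibration is good to about 2 mm. A picture is of the moment at which its call begins: read the wrist's pose just before it. camera_params takes no time and is no camera call.
- arm.job_done(): hands the job in; it is judged then, once.
The state is a dict: "t": time; "q": joint angles; "qd": joint speeds; "joint_efforts": joint torques, N m; "eef_pos": TCP position; "ee_rot": TCP orientation; "force": force on the tool from outside, world axes, zero at the start; "moment": the same for the moment, N m; "width": finger opening in m; "gripper_force": force on a finger pad.
Only numpy, scipy, OpenCV 4.12 (cv2) and the standard library are available. Lean on these libraries where they do the work, as an engineer would, in place of code of your own. Each camera call takes 0.05 s, during which the arm holds its last target. There are 200 camera calls.

TASK

Stand the green and the blue paste jars upright in the two empty cells of the yellow rack, one in each, set down rather than dropped. Then push the rack's sprung keeper arm by its red peg, away from you over the jars until it is wound fully against its stop, and finish while still holding it there with the gripper so that a colleague can pin it: it springs back if let go. Leave the grey jar in its cell, and the amber bottle, tin and pliers where they are.

Things in the scene. Friction and masses are not known exactly. Their poses are not given: they have to be found in the camera images.
- jar_green: glass paste jar with green label and screw lid of the same colour, 36 mm across, 62 mm high, 85 to 170 g; stands upright on the bench at the start; origin at the centre of its underside, z up its axis
- jar_blue: glass paste jar with blue label and screw lid of the same colour, 36 mm across, 62 mm high, 85 to 170 g; stands upright on the bench at the start; origin at the centre of its underside, z up its axis
- jar_grey: glass paste jar with grey label and screw lid of the same colour, 36 mm across, 62 mm high, 85 to 170 g; already standing in cell 1, the cell beside the keeper's pivot; origin at the centre of its underside, z up its axis
- rack: yellow rack fixed to the bench, 54 mm (x) by 154 mm (y), 35 mm high: three square open cells in a row along y, 46 mm inside, 50 mm apart, walls and floor 4 mm. Origin on the bench under the middle cell; yaw up to 0.3 rad. At (0, 105 mm): the keeper's vertical pivot, a post with dark spring housing 40 mm across, top 89 mm up. At (20, -87 mm): steel stop post, 12 by 14 mm, 90 mm high
- cell1 (a point): centre of the floor of the rack cell beside the pivot (4 mm above the bench); taken by the grey jar
- cell2 (a point): centre of the floor of the middle cell, 4 mm above the bench; empty at the start; axes as the rack's
- cell3 (a point): centre of the floor of the cell farthest from the pivot, 4 mm above the bench; empty at the start; axes as the rack's
- keeper (a joint): angle of the keeper, a level dark steel bar 22 mm wide, 195 mm long from its pivot, 76 to 82 mm above the bench (10 mm over seated jars). 0 = resting open, towards the robot, 1.25 rad short of the row; grows counter-clockwise from above to 1.25 = on the stop, lying over the row (rack's -y). A spring drives it back to 0: 0.2 N m at 0, 0.83 N m (5 N at the peg) at the stop
- peg_top (a point): top centre of the red upright peg on the keeper: 14 mm across, standing 50 mm proud of the bar, its top 132 mm above the bench, 160 mm from the pivot axis. With the keeper on the stop it is at (0, -55 mm) in the rack's frame
- amber_bottle: amber glass bottle with black cap, 34 mm across, 85 mm high, standing loose on the bench; bystander; origin at the centre of its underside
- tin: round tin with a red band, 44 mm across, 40 mm high, loose on the bench; bystander; origin at the centre of its underside
- pliers: red-handled steel pliers lying on the bench, 175 mm long, 65 mm over the handles, 14 mm high; bystander; origin under the joint, jaws towards its +x

How it is judged:
By the outcome, as a careful person would: the job done as asked, in the order asked, and still so for the second after the job is handed in, while the arm keeps its last pose, push and grip.
It also fails if it takes over 72 s, if anything falls off the work surface, if the arm or the gripper's body presses on something with over 40 N, if the wrist force passes 120 N, or if a joint passes its speed limit or range.

## Working session

There is one attempt and no reset: what is moved stays moved. The work goes in short steps, Python scripts to look and compute and a tool call to move; the robot and the scene stay as the last step left them, time stands still between calls to the robot, and variables do not carry over. Pictures are saved under pics/ and viewed, at most 10 in all, crops included, and the job is handed in when it is done.

```bash
ls; mkdir -p pics; python3 - <<'E'
from station import arm, grab_frame, camera_params, get_state
import cv2,numpy as np
np.set_printoptions(precision=4,suppress=True)
s=get_state();print(s, arm.hold_point_z)
for n in("scene","side","wrist"):
    print(n,camera_params(n)); cv2.imwrite(f"pics/{n}0.png",grab_frame(n)[:,:,::-1])
E
```

```text
pics
station.py
{'t': 0.0, 'q': array([ 1.4261,  0.3594,  0.011 , -0.0004, -1.2241, -0.2881]), 'qd': array([-0.0003,  0.0016, -0.0017, -0.0002, -0.0007, -0.0003]), 'joint_efforts': array([  0.0014, -58.2719,  29.3049,   6.9974,   0.0069,  -0.0002]), 'eef_pos': array([0.2829, 0.6123, 0.2256]), 'ee_rot': array([ 3.1399, -0.0001, -0.4329]), 'force': array([-0.9111,  0.6053, -1.3882]), 'moment': array([-0.0385,  0.0146,  0.0611]), 'gripper_force': 0.0, 'width': 0.0876490589951784} 0.0188
scene {'fx': 521.2903563472242, 'fy': 521.2903563472242, 'cx': 275.70723295129415, 'cy': 200.7504602186191, 'T': array([[-0.2578,  0.8085, -0.529 ,  1.1435],
       [ 0.9662,  0.2147, -0.1427,  0.1655],
       [-0.0019, -0.5479, -0.8365,  1.0895],
       [ 0.    ,  0.    ,  0.    ,  1.    ]])}
side {'fx': 387.9674318553408, 'fy': 387.9674318553408, 'cx': 276.79157881876597, 'cy': 209.7601646246231, 'T': array([[ 0.7481, -0.4104,  0.5215,  0.1432],
       [-0.6635, -0.4502,  0.5975, -0.4718],
       [-0.0104, -0.793 , -0.6091,  0.5996],
       [ 0.    ,  0.    ,  0.    ,  1.    ]])}
wrist {'fx': 347.2837640220032, 'fy': 347.2837640220032, 'cx': 280.3722657911315, 'cy': 212.75956706025292, 'hand_eye': array([[ 0.0004, -0.9696, -0.2448,  0.0658],
       [ 1.    ,  0.0007, -0.0009, -0.0006],
       [ 0.0011, -0.2448,  0.9696, -0.1585],
       [ 0.    ,  0.    ,  0.    ,  1.    ]])}
```

View pics/scene0.png

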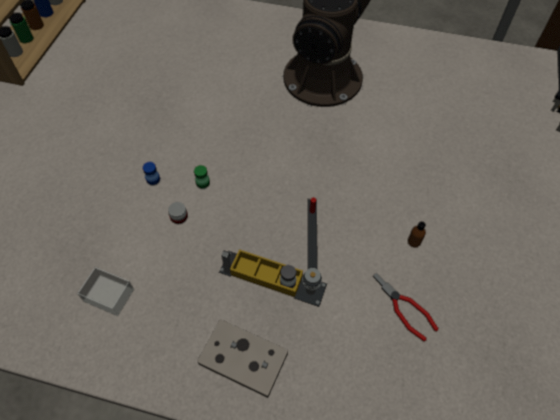

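View pics/side0.png

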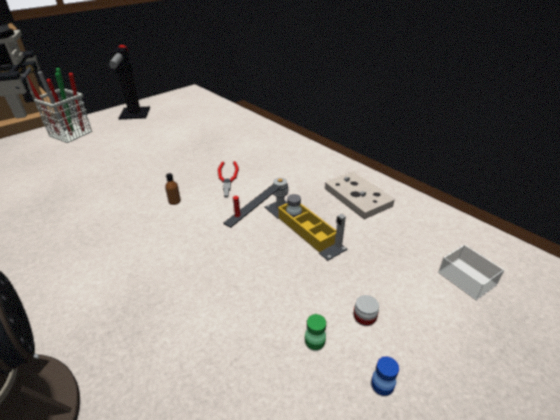

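Scene view: blue lid about (150,167), green lid (201,171), tin (177,212), stop post top (225,255), pivot (312,277), peg top (313,199), and empty cells at (245,264) and (267,270). The side view agrees: green lid (316,323), blue lid (387,366), peg top (236,197), pivot (281,182).

```bash
cat > h.py <<'E'
import numpy as np,cv2
from station import arm, grab_frame, camera_params, get_state
np.set_printoptions(precision=4,suppress=True)
def ray(cam,uv,z,T=None):
    p=camera_params(cam); T=p["T"] if T is None else T
    d=T[:3,:3]@[(uv[0]-p["cx"])/p["fx"],(uv[1]-p["cy"])/p["fy"],1]
    o=T[:3,3]; return o+d*(z-o[2])/d[2]
def proj(cam,P,T=None):
    p=camera_params(cam); T=p["T"] if T is None else T
    P=np.atleast_2d(P); c=(P-T[:3,3])@T[:3,:3]
    return np.c_[c[:,0]/c[:,2]*p["fx"]+p["cx"],c[:,1]/c[:,2]*p["fy"]+p["cy"]]
def wristT(s):
    r=s["ee_rot"]; cx,cy,cz=np.cos(r);sx,sy,sz=np.sin(r)
    R=np.array([[cz,-sz,0],[sz,cz,0],[0,0,1]])@np.array([[cy,0,sy],[0,1,0],[-sy,0,cy]])@np.array([[1,0,0],[0,cx,-sx],[0,sx,cx]])
    T=np.eye(4);T[:3,:3]=R;T[:3,3]=s["eef_pos"]; return T@camera_params("wrist")["hand_eye"]
def rel(target,yaw=None):
    "shift in tool axes from the present pose (tool down) to target"
    s=get_state(); T=wristT(s)@np.linalg.inv(camera_params("wrist")["hand_eye"])
    return T[:3,:3].T@(np.array(target)-s["eef_pos"])
E
python3 - <<'E'
from h import *
for n,pts in {"scene":dict(blue=(150,167,.062),green=(201,171,.062),tin=(177,209,.04),stop=(225,255,.09),pivot=(312,276,.09),peg=(313,199,.132),grey=(288,271,.062),bottle=(421,225,.085),plierjoint=(396,295,.01),c2=(267,262,.035),c3=(244,257,.035)),
"side":dict(blue=(387,366,.062),green=(316,323,.062),tin=(367,304,.04),stop=(341,218,.09),pivot=(281,182,.09),peg=(236,197,.132),grey=(293,200,.062),bottle=(169,176,.085))}.items():
    for k,v in pts.items(): print(n,k,ray(n,v[:2],v[2]))
a=cv2.imread("pics/scene0.png")[130:320,130:340]; cv2.imwrite("pics/c1.png",cv2.resize(a,None,fx=3.1,fy=3.1,interpolation=cv2.INTER_CUBIC))
E
```

```text
scene blue [ 0.4771 -0.3346  0.062 ]
scene green [ 0.4565 -0.2091  0.062 ]
scene tin [ 0.5628 -0.2349  0.04  ]
scene stop [ 0.6738 -0.0744  0.09  ]
scene pivot [0.6739 0.1169 0.09  ]
scene peg [0.5125 0.0802 0.132 ]
scene grey [0.6625 0.0627 0.062 ]
scene bottle [0.4875 0.3245 0.085 ]
scene plierjoint [0.6334 0.3027 0.01  ]
scene c2 [0.6405 0.009  0.035 ]
scene c3 [ 0.6418 -0.0446  0.035 ]
side blue [ 0.4715 -0.3403  0.062 ]
side green [ 0.4481 -0.2168  0.062 ]
side tin [ 0.5578 -0.2394  0.04  ]
side stop [ 0.6601 -0.0835  0.09  ]
side pivot [0.6588 0.1025 0.09  ]
side peg [0.5099 0.0763 0.132 ]
side grey [0.6566 0.0581 0.062 ]
side bottle [0.4779 0.3148 0.085 ]
```

View pics/c1.png

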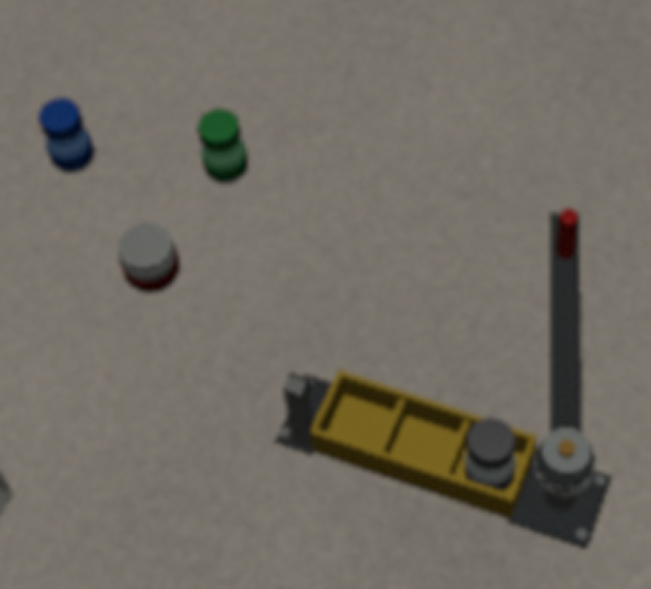

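The crop (3.1x from (130,130)) gives: green lid (219,124), blue lid (61,113), peg top (569,213), pivot cap (567,449), stop top (297,384), and rack top corners at (340,373), (533,437), (513,505), (313,428).

```bash
cat > fit.py <<'E'
from h import *
from scipy.optimize import least_squares
def R(t): c,s=np.cos(t),np.sin(t); return np.array([[c,-s,0],[s,c,0],[0,0,1]])
def pts(p):
    o=np.array([p[0],p[1],0]); r=np.array([[.020,-.087,.09],[0,.105,.089],[0,.105,.132],[-.027,-.077,.035],[-.027,.077,.035],[.027,-.077,.035],[.027,.077,.035]])
    r[2,:2]+=.16*np.array([np.sin(-1.25),-np.cos(-1.25)])
    return r@R(p[2]).T+o
E
python3 - <<'E'
from fit import *
m=np.array([[297,384],[567,449],[569,213],[340,373],[533,437],[313,428],[513,505]])/3.1+130-.3
ms=np.array([[341,217],[281,181],[236,197]])
for use in ("scene","both"):
    f=lambda p:np.r_[(proj("scene",pts(p))-m).ravel(),((proj("side",pts(p))[:3]-ms).ravel() if use=="both" else [])]
    s=least_squares(f,[.65,0,-.1],loss="soft_l1"); print(use,s.x); print(f(s.x).reshape(-1,2))
p=s.x
f=lambda q,a,b:np.r_[(proj("scene",[*q,.062])-a)[0],(proj("side",[*q,.062])-b)[0]]
for a,b in(((200.3,169.7),(316,322)),((149.4,166.2),(387,366))): s=least_squares(f,[.45,-.2],args=(a,b));print(s.x,s.fun)
print(rel([.62,0,.226]))
E
```

```text
scene [ 0.6593  0.013  -0.0969]
[[-0.5732  0.1142]
 [ 0.1139 -0.1113]
 [ 0.4458  1.1496]
 [-0.165  -1.0349]
 [ 1.5234 -0.2235]
 [-0.8128  1.38  ]
 [-0.0636 -0.9468]]
both [ 0.6588  0.0123 -0.0988]
[[-0.7906 -0.27  ]
 [-0.1874 -0.3576]
 [ 0.298   0.939 ]
 [-0.3426 -1.3757]
 [ 1.2714 -0.4683]
 [-1.0338  1.0079]
 [-0.3647 -1.2194]
 [ 0.513  -2.5819]
 [-0.7917 -2.6554]
 [-0.2903 -1.6673]]
[ 0.4506 -0.2144] [-0.535  -1.0133 -0.0182 -0.7522]
[ 0.4723 -0.3397] [-0.5579 -1.1221 -0.0099 -0.6438]
[0.5628 0.4146 0.0004]
```

The rows are not in the units I measure in: shifts go in shares of 800 mm and turns go in shares of pi rad. I convert before sending: 0.563 m / 0.8 = 0.7038, 0.28 m / 0.8 = 0.35, 1.235 rad / 3.1416 = 0.3931.

Request:
pendant --moves '[[[0.088, 0.175, 0.125, 0, 0.0955], [0.088, 0.175, 0.125, 0, 0.0955], [0.088, 0.175, 0.125, 0, 0.0955], [0.088, 0.175, 0.125, 0, 0.0955], [0.088, 0.35, 0.2625, 0, 0.191], [0.088, 0.35, 0.2625, 0, 0.191], [0.088, 0.35, 0.2625, 0, 0.191], [0.088, 0.35, 0.2625, 0, 0.191], [0.088, 0.525, 0.3875, 0, 0.2865], [0.088, 0.525, 0.3875, 0, 0.2865], [0.088, 0.525, 0.3875, 0, 0.2865], [0.088, 0.525, 0.3875, 0, 0.2865], [0.088, 0.7038, 0.5188, 0, 0.3931], [0.088, 0.7038, 0.5188, 0, 0.3931], [0.088, 0.7038, 0.5188, 0, 0.3931], [0.088, 0.7038, 0.5188, 0, 0.3931], [0.088, 0.7038, 0.5188, 0, 0.3931], [0.088, 0.7038, 0.5188, 0, 0.3931]]]' --grip_n 30

```text
t: 1.65
eef_pos: [0.6218, -0.005, 0.2255]
ee_rot: [3.141, -0.002, -1.672]
force: [-0.2, -0.2, 0.4]
width: 0.0876
gripper_force: 0.0
```

```bash
python3 - <<'E'
from h import *
s=get_state();print(s["eef_pos"],s["ee_rot"],s["q"]);np.save("w1.npy",wristT(s));cv2.imwrite("pics/w1.png",grab_frame("wrist")[:,:,::-1])
E
```

```text
[ 0.6218 -0.005   0.2255] [ 3.1405 -0.0015 -1.672 ] [ 0.3062  0.2734 -0.1129  0.001  -1.1861 -0.4077]
```

View pics/w1.png

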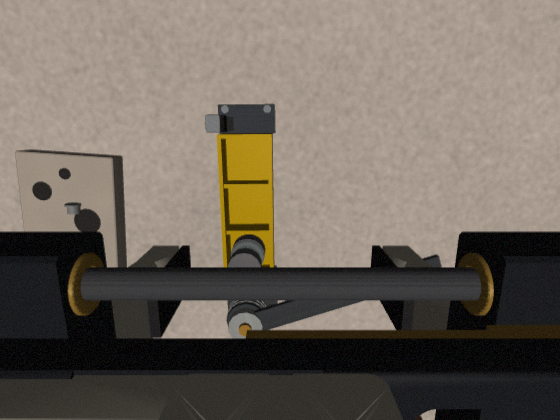

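Wrist view: stop top (212,123), rack's far top corners about (219,134) and (273,134), pivot cap (245,323), divider cell2/3 at row 182. I'll check this against the fit.

```bash
python3 - <<'E'
from fit import *
W=np.load("w1.npy")
for p in([.6593,.013,-.0969],[.6588,.0123,-.0988]):
    P=pts(p); print(proj("wrist",P,W)[[0,1,3,5]].round(1).tolist())
m=np.array([[212,123],[245,323],[273,134],[219,134]])
f=lambda p:(proj("wrist",pts(p),W)[[0,1,3,5]]-m).ravel()
s=least_squares(f,p);print(s.x,s.fun.round(1))
a=cv2.imread("pics/w1.png")[90:345,190:300]; cv2.imwrite("pics/w1c.png",cv2.resize(a,None,fx=2.3,fy=2.3,interpolation=cv2.INTER_CUBIC)) 
im=cv2.imread("pics/w1.png"); y=(im[:,:,2].astype(int)-im[:,:,0]>90)
for v in range(128,150,2): u=np.where(y[v,200:300])[0]; print(v,u.min()+200 if len(u) else 0,u.max()+200 if len(u) else 0,end="; ")
for v in (160,200): u=np.where(y[v,200:300])[0]; print(v,u.min()+200,u.max()+200)
print(rel([.4506,-.2144,.15]))
E
```

```text
[[212.9, 124.6], [244.3, 331.1], [271.9, 135.0], [216.9, 135.2]]
[[213.6, 123.6], [244.5, 330.4], [272.5, 134.3], [217.4, 134.4]]
[ 0.6582  0.0105 -0.0946] [ 1.5 -1.6  0.3  5.7 -0.5 -1.8 -1.6 -1.4]
128 0 0; 130 0 0; 132 0 0; 134 220 271; 136 217 271; 138 217 271; 140 217 271; 142 217 271; 144 217 271; 146 217 271; 148 218 271; 160 218 271
200 220 272
[0.2274 0.1478 0.0759]
```

Scaled: 0.1705 m / 0.8 = 0.2131, 0.1453 m / 0.8 = 0.1816.

Request:
pendant --moves '[[[0.088, 0.2131, 0.1816, 0, 0], [0.088, 0.2131, 0.1816, 0, 0], [0.088, 0.2131, 0.1816, 0, 0], [0.088, 0.2131, 0.1816, 0, 0], [0.088, 0.2131, 0.1816, 0, 0], [0.088, 0.2131, 0.1816, 0, 0], [0.088, 0.2131, 0.1816, 0, 0], [0.088, 0.2131, 0.1816, 0, 0]]]'

```text
t: 2.37
eef_pos: [0.4585, -0.1558, 0.2271]
ee_rot: [-3.14, 0.0, -1.669]
force: [0.6, -0.1, 0.8]
width: 0.0877
gripper_force: 0.0
```

```bash
python3 - <<'E'
from h import *
s=get_state();print(s["eef_pos"],s["ee_rot"]);W=wristT(s);im=grab_frame("wrist")[:,:,::-1];cv2.imwrite("pics/w2.png",im)
print(proj("wrist",[[.4506,-.2144,.062],[.4723,-.3397,.062],[.4506,-.2144,0]],W))
h=cv2.cvtColor(np.ascontiguousarray(im),cv2.COLOR_BGR2HSV)
for n,lo,hi in(("green",50,75),("blue",105,130)):
    k=cv2.inRange(h,(lo,120,40),(hi,255,255));u=cv2.connectedComponentsWithStats(k);i=1+u[2][1:,4].argmax();print(n,u[2][i],u[3][i],ray("wrist",u[3][i],.058,W))
E
```

```text
[ 0.4585 -0.1558  0.2271] [-3.1403  0.0003 -1.6686]
[[283.7405 131.3432]
 [242.9078 -22.1435]
 [283.3539 130.2165]]
green [ 263  115   35   36 1017] [280.0059 132.5182] [ 0.4541 -0.2136  0.058 ]
blue [224   0  39  22 496] [244.4859   8.6492] [ 0.4741 -0.3183  0.058 ]
```

View pics/w2.png

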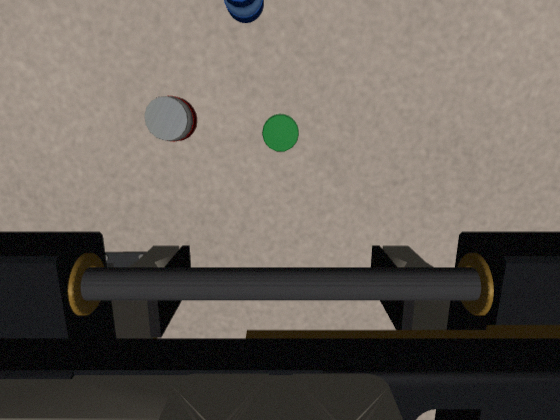

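The green lid is clear at (280,132), so at (0.453,-0.214), in agreement with the fixed cameras. I'll move over it and down.

Scaled: 0.191 m / 0.8 = 0.2388, 0.058 m / 0.8 = 0.0725.

Request:
pendant --moves '[[[0.088, 0.0725, 0, 0.025, 0], [0.088, 0.0725, 0, 0.075, 0], [0.088, 0.0725, 0, 0.125, 0], [0.088, 0.0725, 0, 0.1625, 0], [0.088, 0.0725, 0, 0.2, 0], [0.088, 0.0725, 0, 0.225, 0], [0.088, 0.0725, 0, 0.2388, 0], [0.088, 0.0725, 0, 0.2388, 0], [0.088, 0.0725, 0, 0.2388, 0]]]'

```text
t: 3.17
eef_pos: [0.4538, -0.2128, 0.0349]
ee_rot: [3.14, -0.0, -1.666]
force: [0.7, -0.5, 0.3]
width: 0.0878
gripper_force: 0.0
```

```bash
python3 -c "
from h import *
print(get_state()['ee_rot'],rel([.453,-.2138,.036]))"
```

```text
[ 3.1396 -0.0003 -1.6663] [ 0.0011  0.0007 -0.0011]
```

Scaled: -0.001 m / 0.8 = -0.0013.

Request:
pendant --moves '[[[0.03, 0.0013, 0.0013, -0.0013, 0], [0.03, 0.0013, 0.0013, -0.0013, 0], [0.03, 0.0013, 0.0013, -0.0013, 0], [0.03, 0.0013, 0.0013, -0.0013, 0], [0.03, 0.0013, 0.0013, -0.0013, 0], [0.03, 0.0013, 0.0013, -0.0013, 0], [0.03, 0.0013, 0.0013, -0.0013, 0], [0.03, 0.0013, 0.0013, -0.0013, 0]]]' --grip_n 30

```text
t: 3.83
eef_pos: [0.4523, -0.2144, 0.0367]
ee_rot: [-3.141, -0.0, -1.668]
force: [0.3, -0.3, -0.0]
width: 0.04
gripper_force: 0.0
```

Request:
pendant --moves '[[[0.03, 0, 0, -0.0375, 0], [0.03, 0, 0, -0.0875, 0], [0.03, 0, 0, -0.1375, 0], [0.03, 0, 0, -0.1375, 0], [0.03, 0, 0, -0.1375, 0]]]'

```text
t: 4.25
eef_pos: [0.454, -0.2146, 0.1492]
ee_rot: [-3.136, 0.0, -1.668]
force: [0.6, -0.2, -1.8]
width: 0.0301
gripper_force: 0.0
```

```bash
python3 -c "
from h import *
print(get_state()['ee_rot'],rel([.659,.0125,.144]))"
```

```text
[-3.1359  0.     -1.6677] [-0.2459 -0.1821  0.0063]
```

The fingers were still closing when I lifted, so the jar was left behind. I'll check that it still stands.

Scaled: -0.07 m / 0.8 = -0.0875, -0.058 m / 0.8 = -0.0725.

Request:
pendant --moves '[[[0.088, -0.0725, 0, -0.0875, 0], [0.088, -0.0725, 0, -0.0875, 0], [0.088, -0.0725, 0, -0.0875, 0], [0.088, -0.0725, 0, -0.0875, 0], [0.088, -0.0725, 0, -0.0875, 0], [0.088, -0.0725, 0, -0.0875, 0]]]'

```text
t: 4.75
eef_pos: [0.4569, -0.1568, 0.2149]
ee_rot: [3.139, -0.0, -1.668]
force: [-0.8, -0.3, 0.0]
width: 0.0646
gripper_force: 0.0
```

```bash
python3 - <<'E'
from h import *
s=get_state();print(s["eef_pos"],s["ee_rot"]);W=wristT(s);im=grab_frame("wrist")[:,:,::-1];cv2.imwrite("pics/w3.png",im)
h=cv2.cvtColor(np.ascontiguousarray(im),cv2.COLOR_BGR2HSV)
for n,lo,hi in(("green",50,75),):
    k=cv2.inRange(h,(lo,120,40),(hi,255,255));u=cv2.connectedComponentsWithStats(k);i=1+u[2][1:,4].argmax();print(n,u[2][i],u[3][i],ray("wrist",u[3][i],.062,W))
E
```

```text
[ 0.4569 -0.1568  0.2149] [ 3.1389 -0.     -1.668 ]
green [ 259  116   37   38 1098] [277.4554 134.235 ] [ 0.4542 -0.2136  0.062 ]
```

Jar still upright at the same spot (lid disc 37 by 38 px). Going back down.

Scaled: 0.179 m / 0.8 = 0.2238, -0.002 m / 0.8 = -0.0025.

Request:
pendant --moves '[[[0.07, 0.0713, -0.0025, 0.025, 0], [0.07, 0.0713, -0.0025, 0.075, 0], [0.07, 0.0713, -0.0025, 0.125, 0], [0.07, 0.0713, -0.0025, 0.1625, 0], [0.07, 0.0713, -0.0025, 0.2, 0], [0.07, 0.0713, -0.0025, 0.2238, 0], [0.05, 0.0713, -0.0025, 0.2238, 0], [0.03, 0.0713, -0.0025, 0.2238, 0], [0.03, 0.0713, -0.0025, 0.2238, 0], [0.03, 0.0713, -0.0025, 0.2238, 0], [0.03, 0.0713, -0.0025, 0.2238, 0], [0.03, 0.0713, -0.0025, 0.2238, 0], [0.03, 0.0713, -0.0025, 0.2238, 0], [0.03, 0.0713, -0.0025, 0.2238, 0], [0.03, 0.0713, -0.0025, 0.2238, 0], [0.03, 0.0713, -0.0025, 0.2238, 0]]]' --grip_n 30

```text
t: 6.13
eef_pos: [0.4548, -0.2137, 0.0385]
ee_rot: [-3.14, -0.0, -1.667]
force: [-1.9, 1.5, 7.6]
width: 0.033
gripper_force: 30.0
```

Scaled: -0.1 m / 0.8 = -0.125, -0.06 m / 0.8 = -0.075.

Request:
pendant --moves '[[[0.03, 0, 0, -0.025, 0], [0.03, 0, 0, -0.075, 0], [0.03, 0, 0, -0.125, 0], [0.03, 0, 0, -0.125, 0], [0.03, 0, 0, -0.125, 0], [0.03, 0, 0, -0.125, 0]]]'

```text
t: 6.63
eef_pos: [0.4539, -0.2133, 0.1375]
ee_rot: [-3.141, 0.001, -1.668]
force: [-0.3, 0.1, -2.1]
width: 0.033
gripper_force: 30.0
```

```bash
python3 - <<'E'
from h import *
s=get_state();print(s["ee_rot"],rel([.659,.0125,s["eef_pos"][2]]))
im=np.vstack([grab_frame("side")[230:420,200:480],grab_frame("wrist")[200:420,140:420]])[:,:,::-1];cv2.imwrite("pics/s1.png",cv2.resize(im,None,fx=1.45,fy=1.45))
E
```

```text
[-3.1412  0.0006 -1.6682] [-0.2447 -0.1822  0.0002]
```

View pics/s1.png

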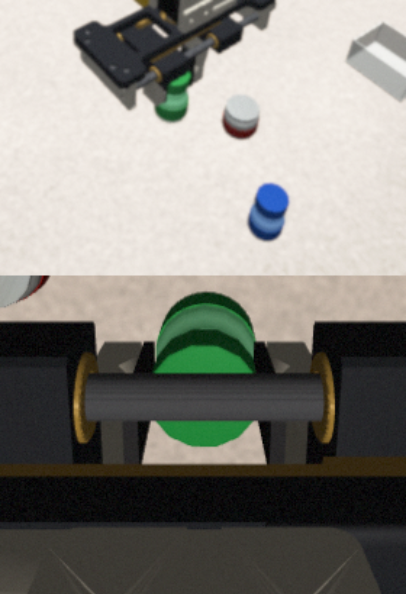

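Green is held upright and centred between the pads (lid centre level with the bar in the wrist crop). Moving to cell 2.

Scaled: -0.2447 m / 0.8 = -0.3059, -0.09 m / 0.8 = -0.1125.

Request:
pendant --moves '[[[0.03, -0.0375, -0.0275, -0.0125, 0], [0.03, -0.075, -0.0563, -0.0125, 0], [0.03, -0.1125, -0.0838, -0.0125, 0], [0.03, -0.1525, -0.1125, -0.0125, 0], [0.03, -0.1913, -0.1413, -0.0125, 0], [0.03, -0.2288, -0.17, -0.0125, 0], [0.03, -0.2688, -0.2, -0.0125, 0], [0.03, -0.2938, -0.2188, -0.0125, 0], [0.03, -0.3059, -0.2275, -0.0125, 0], [0.03, -0.3059, -0.2275, -0.0125, 0], [0.03, -0.3059, -0.2275, -0.0125, 0], [0.03, -0.3059, -0.2275, -0.0125, 0]]]'

```text
t: 7.73
eef_pos: [0.658, 0.0116, 0.1464]
ee_rot: [3.139, -0.001, -1.668]
force: [-0.7, -0.8, -0.7]
width: 0.0329
gripper_force: 30.0
```

```bash
python3 - <<'E'
from h import *
s=get_state();print(s["ee_rot"],rel([.659,.0125,s["eef_pos"][2]]))
E
```

```text
[ 3.1392 -0.0008 -1.6683] [-0.001  -0.0009 -0.    ]
```

Scaled: 0.098 m / 0.8 = 0.1225, -0.001 m / 0.8 = -0.0013.

Request:
pendant --moves '[[[0.03, -0.0013, -0.0013, 0.0375, 0], [0.03, -0.0013, -0.0013, 0.075, 0], [0.03, -0.0013, -0.0013, 0.1, 0], [0.03, -0.0013, -0.0013, 0.1125, 0], [0.03, -0.0013, -0.0013, 0.1225, 0], [0.03, -0.0013, -0.0013, 0.1225, 0], [0.03, -0.0013, -0.0013, 0.1225, 0]]]'

```text
t: 8.32
eef_pos: [0.6608, 0.0129, 0.0505]
ee_rot: [-3.141, 0.0, -1.668]
force: [0.5, -0.7, -1.4]
width: 0.0326
gripper_force: 30.0
```

Request:
pendant --moves '[[[0.03, 0, 0, 0.0025, 0], [0.03, 0, 0, 0.005, 0], [0.03, 0, 0, 0.005, 0], [0.03, 0, 0, 0.005, 0]]]'

```text
t: 8.65
eef_pos: [0.6605, 0.0133, 0.0461]
ee_rot: [-3.141, 0.0, -1.668]
force: [-0.7, -0.8, -0.6]
width: 0.0327
gripper_force: 30.0
```

Inside the cell with no contact; continuing down in small steps.

Scaled: 0.003 m / 0.8 = 0.0038, 0.002 m / 0.8 = 0.0025.

Request:
pendant --moves '[[[0.03, 0, 0, 0.0013, 0], [0.03, 0, 0, 0.0025, 0], [0.03, 0, 0, 0.0038, 0], [0.03, 0, 0, 0.0038, 0]]]'

```text
t: 8.98
eef_pos: [0.6604, 0.0133, 0.0427]
ee_rot: [-3.141, -0.0, -1.668]
force: [0.9, 0.1, 0.7]
width: 0.0328
gripper_force: 30.0
```

Request:
pendant --moves '[[[0.03, 0, 0, 0.0006, 0], [0.03, 0, 0, 0.0013, 0], [0.03, 0, 0, 0.0013, 0], [0.03, 0, 0, 0.0013, 0]]]'

```text
t: 9.32
eef_pos: [0.6605, 0.0133, 0.0427]
ee_rot: [-3.141, -0.0, -1.667]
force: [-2.6, -0.5, 7.5]
width: 0.0325
gripper_force: 30.0
```

Request:
pendant --moves '[[[0.03, 0, 0, 0.0006, 0], [0.03, 0, 0, 0.0013, 0], [0.03, 0, 0, 0.0013, 0], [0.03, 0, 0, 0.0013, 0]]]'

```text
t: 9.65
eef_pos: [0.6606, 0.0132, 0.0425]
ee_rot: [-3.14, -0.0, -1.667]
force: [-5.9, 0.3, 13.7]
width: 0.0323
gripper_force: 30.0
```

Seated (7–13 N up, at the height expected). Releasing and going up, then towards blue.

Scaled: -0.18 m / 0.8 = -0.225, -0.17 m / 0.8 = -0.2125.

Request:
pendant --moves '[[[0.05, 0, 0, -0.0013, 0], [0.07, 0, 0, -0.0013, 0], [0.07, 0, 0, -0.0013, 0], [0.07, 0, 0, -0.0013, 0], [0.07, 0, 0, -0.0013, 0], [0.07, 0, 0, -0.0013, 0], [0.07, 0, 0, -0.0013, 0], [0.07, 0, 0, -0.0375, 0], [0.07, 0, 0, -0.075, 0], [0.07, 0, 0, -0.125, 0], [0.07, 0, 0, -0.175, 0], [0.07, 0, 0, -0.2125, 0], [0.07, 0, 0, -0.225, 0], [0.07, 0, 0, -0.225, 0]]]'

```text
t: 10.82
eef_pos: [0.662, 0.0135, 0.2247]
ee_rot: [-3.135, 0.002, -1.668]
force: [-0.3, 0.1, -0.9]
width: 0.07
gripper_force: 0.0
```

```bash
python3 - <<'E'
from h import *
s=get_state();print(s["ee_rot"],rel([.472,-.28,.226]))
E
```

```text
[-3.1353  0.0019 -1.6675] [ 0.3105  0.1608 -0.0029]
```

Scaled: 0.31 m / 0.8 = 0.3875, 0.28 m / 0.8 = 0.35.

Request:
pendant --moves '[[[0.07, 0.0388, 0.02, 0, 0], [0.07, 0.0775, 0.04, 0, 0], [0.07, 0.1163, 0.06, 0, 0], [0.07, 0.155, 0.08, 0, 0], [0.07, 0.1938, 0.1, 0, 0], [0.07, 0.2338, 0.1213, 0, 0], [0.07, 0.275, 0.1425, 0, 0], [0.07, 0.3125, 0.1625, 0, 0], [0.07, 0.35, 0.1813, 0, 0], [0.07, 0.3875, 0.2013, 0, 0], [0.07, 0.3875, 0.2013, 0, 0], [0.07, 0.3875, 0.2013, 0, 0], [0.07, 0.3875, 0.2013, 0, 0]]]'

```text
t: 11.9
eef_pos: [0.4697, -0.2796, 0.2196]
ee_rot: [3.14, 0.0, -1.669]
force: [-0.0, 0.3, -0.7]
width: 0.0701
gripper_force: 0.0
```

```bash
python3 - <<'E'
from h import *
s=get_state();W=wristT(s);im=grab_frame("wrist")[:,:,::-1];cv2.imwrite("pics/w4.png",im)
h=cv2.cvtColor(np.ascontiguousarray(im),cv2.COLOR_BGR2HSV)
k=cv2.inRange(h,(105,150,60),(130,255,255));u=cv2.connectedComponentsWithStats(k);i=1+u[2][1:,4].argmax();P=ray("wrist",u[3][i],.062,W);print(u[2][i],u[3][i],P)
print(s["eef_pos"],s["ee_rot"],rel([P[0],P[1],.0385]))
E
```

```text
[ 249  113   37   38 1078] [267.0584 131.5083] [ 0.4761 -0.3396  0.062 ]
[ 0.4697 -0.2796  0.2196] [ 3.1403  0.0004 -1.6688] [ 0.0595 -0.0121  0.1812]
```

Blue lid is a clean 37 by 38 px disc at (267,131), i.e. (0.476,-0.340), as expected.

Scaled: 0.181 m / 0.8 = 0.2263, 0.16 m / 0.8 = 0.2.

Request:
pendant --moves '[[[0.07, 0.0744, -0.015, 0.025, 0], [0.07, 0.0744, -0.015, 0.075, 0], [0.07, 0.0744, -0.015, 0.125, 0], [0.07, 0.0744, -0.015, 0.1625, 0], [0.07, 0.0744, -0.015, 0.2, 0], [0.07, 0.0744, -0.015, 0.2263, 0], [0.07, 0.0744, -0.015, 0.2263, 0], [0.07, 0.0744, -0.015, 0.2263, 0]]]'

```text
t: 12.62
eef_pos: [0.4762, -0.3391, 0.0385]
ee_rot: [3.138, 0.0, -1.666]
force: [0.4, 0.2, 0.7]
width: 0.0698
gripper_force: 0.0
```

Request:
pendant --moves '[[[0.05, 0, 0, 0, 0], [0.03, 0, 0, 0, 0], [0.03, 0, 0, 0, 0], [0.03, 0, 0, 0, 0], [0.03, 0, 0, 0, 0], [0.03, 0, 0, 0, 0], [0.03, 0, 0, 0, 0], [0.03, 0, 0, 0, 0], [0.03, 0, 0, 0, 0], [0.03, 0, 0, 0, 0]]]'

```text
t: 13.45
eef_pos: [0.4762, -0.3403, 0.04]
ee_rot: [-3.141, -0.0, -1.668]
force: [-2.4, 0.9, 6.1]
width: 0.0326
gripper_force: 30.0
```

Scaled: -0.12 m / 0.8 = -0.15, -0.1 m / 0.8 = -0.125.

Request:
pendant --moves '[[[0.03, 0, 0, -0.025, 0], [0.03, 0, 0, -0.075, 0], [0.03, 0, 0, -0.125, 0], [0.03, 0, 0, -0.15, 0], [0.03, 0, 0, -0.15, 0], [0.03, 0, 0, -0.15, 0]]]'

```text
t: 13.95
eef_pos: [0.4767, -0.34, 0.1605]
ee_rot: [-3.139, -0.0, -1.668]
force: [0.5, -0.1, -2.1]
width: 0.0326
gripper_force: 30.0
```

```bash
python3 - <<'E'
from h import *
s=get_state();print(s["ee_rot"],rel([.6545,-.037,.159]))
E
```

```text
[-3.1391 -0.     -1.6681] [-0.3189 -0.1475  0.0018]
```

Scaled: -0.319 m / 0.8 = -0.3988, -0.29 m / 0.8 = -0.3625.

Request:
pendant --moves '[[[0.03, -0.04, -0.0188, 0, 0], [0.03, -0.0813, -0.0375, 0, 0], [0.03, -0.1213, -0.0563, 0, 0], [0.03, -0.1625, -0.075, 0, 0], [0.03, -0.2025, -0.0938, 0, 0], [0.03, -0.2438, -0.1125, 0, 0], [0.03, -0.2838, -0.1313, 0, 0], [0.03, -0.325, -0.15, 0, 0], [0.03, -0.3625, -0.1688, 0, 0], [0.03, -0.3988, -0.1844, 0, 0], [0.03, -0.3988, -0.1844, 0, 0], [0.03, -0.3988, -0.1844, 0, 0], [0.03, -0.3988, -0.1844, 0, 0]]]'

```text
t: 15.03
eef_pos: [0.6527, -0.0368, 0.1573]
ee_rot: [3.138, -0.001, -1.667]
force: [-0.8, -0.9, -2.3]
width: 0.0327
gripper_force: 30.0
```

```bash
python3 - <<'E'
from h import *
s=get_state();print(s["ee_rot"],rel([.6545,-.037,.054]))
im=np.vstack([grab_frame("side")[140:290,200:420],grab_frame("scene")[210:320,190:410]])[:,:,::-1];cv2.imwrite("pics/s2.png",cv2.resize(im,None,fx=2.2,fy=2.2))
E
```

```text
[ 3.1379 -0.0008 -1.6675] [-0.0001 -0.0022  0.1033]
```

View pics/s2.png

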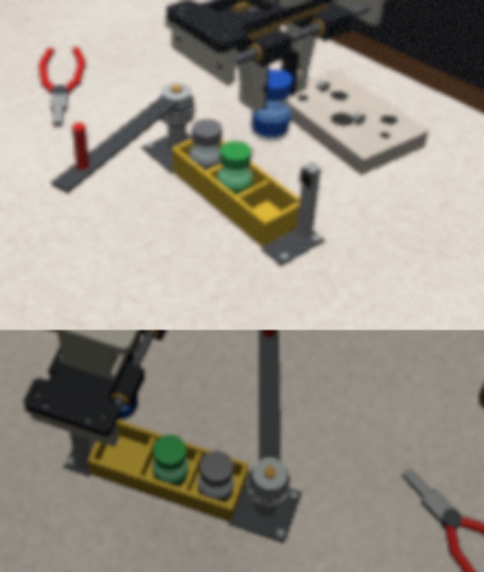

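Green stands in the middle cell, grey beside it, and blue hangs upright over cell 3. Lowering.

Scaled: 0.107 m / 0.8 = 0.1338, 0.105 m / 0.8 = 0.1313.

Request:
pendant --moves '[[[0.03, 0, -0.0013, 0.0375, 0], [0.03, 0, -0.0013, 0.075, 0], [0.03, 0, -0.0013, 0.1, 0], [0.03, 0, -0.0013, 0.1188, 0], [0.03, 0, -0.0013, 0.1313, 0], [0.03, 0, -0.0013, 0.1338, 0], [0.03, 0, -0.0013, 0.1338, 0], [0.03, 0, -0.0013, 0.1338, 0]]]'

```text
t: 15.8
eef_pos: [0.6555, -0.0373, 0.0536]
ee_rot: [-3.14, 0.0, -1.668]
force: [0.3, -0.7, -1.8]
width: 0.0328
gripper_force: 30.0
```

Request:
pendant --moves '[[[0.03, 0, 0, 0.0025, 0], [0.03, 0, 0, 0.005, 0], [0.03, 0, 0, 0.0063, 0], [0.03, 0, 0, 0.0063, 0]]]'

```text
t: 16.13
eef_pos: [0.655, -0.0369, 0.0477]
ee_rot: [-3.141, 0.0, -1.668]
force: [0.1, 0.2, -2.1]
width: 0.0327
gripper_force: 30.0
```

Scaled: 0.001 m / 0.8 = 0.0013, 0.0005 m / 0.8 = 0.0006.

Request:
pendant --moves '[[[0.03, 0, 0, 0.0006, 0], [0.03, 0, 0, 0.0013, 0], [0.03, 0, 0, 0.0013, 0], [0.03, 0, 0, 0.0013, 0]]]'

```text
t: 16.47
eef_pos: [0.6549, -0.037, 0.0466]
ee_rot: [3.142, -0.0, -1.668]
force: [0.1, -0.1, -1.5]
width: 0.0329
gripper_force: 30.0
```

Scaled: 0.002 m / 0.8 = 0.0025, 0.001 m / 0.8 = 0.0013.

Request:
pendant --moves '[[[0.03, 0, 0, 0.0013, 0], [0.03, 0, 0, 0.0025, 0], [0.03, 0, 0, 0.0025, 0], [0.03, 0, 0, 0.0025, 0]]]'

```text
t: 16.8
eef_pos: [0.6549, -0.037, 0.0444]
ee_rot: [3.141, -0.0, -1.668]
force: [-0.9, 0.7, -1.4]
width: 0.0329
gripper_force: 30.0
```

Request:
pendant --moves '[[[0.03, 0, 0, 0.0006, 0], [0.03, 0, 0, 0.0013, 0], [0.03, 0, 0, 0.0013, 0], [0.03, 0, 0, 0.0013, 0]]]'

```text
t: 17.13
eef_pos: [0.6551, -0.037, 0.0441]
ee_rot: [-3.141, -0.0, -1.668]
force: [-2.1, 0.1, 4.6]
width: 0.0326
gripper_force: 30.0
```

Blue is seated. Release and rise.

Scaled: -0.18 m / 0.8 = -0.225, -0.06 m / 0.8 = -0.075.

Request:
pendant --moves '[[[0.05, 0, 0, -0.0006, 0], [0.07, 0, 0, -0.0006, 0], [0.07, 0, 0, -0.0006, 0], [0.07, 0, 0, -0.0006, 0], [0.07, 0, 0, -0.0006, 0], [0.07, 0, 0, -0.0006, 0], [0.07, 0, 0, -0.0006, 0], [0.07, 0, 0, -0.0375, 0], [0.07, 0, 0, -0.075, 0], [0.07, 0, 0, -0.125, 0], [0.07, 0, 0, -0.175, 0], [0.07, 0, 0, -0.2125, 0], [0.07, 0, 0, -0.225, 0], [0.07, 0, 0, -0.225, 0]]]'

```text
t: 18.3
eef_pos: [0.6566, -0.0369, 0.2278]
ee_rot: [-3.135, 0.001, -1.668]
force: [0.7, -0.8, 0.1]
width: 0.0698
gripper_force: 0.0
```

```bash
python3 - <<'E'
from h import *
s=get_state();print(s["ee_rot"],rel([.5717,.0948,.226]))
E
```

```text
[-3.1351  0.0015 -1.6676] [-0.1229  0.0973  0.0013]
```

Scaled: -0.123 m / 0.8 = -0.1538, -0.11 m / 0.8 = -0.1375, 1.25 rad / 3.1416 = 0.3979.

Request:
pendant --moves '[[[0.05, -0.0125, 0.01, 0, 0.0382], [0.05, -0.025, 0.02, 0, 0.0764], [0.05, -0.0375, 0.03, 0, 0.1146], [0.05, -0.05, 0.04, 0, 0.1528], [0.05, -0.0625, 0.05, 0, 0.191], [0.05, -0.075, 0.0625, 0, 0.2292], [0.05, -0.0875, 0.075, 0, 0.2674], [0.05, -0.1, 0.0875, 0, 0.3056], [0.05, -0.125, 0.1, 0, 0.3438], [0.05, -0.1375, 0.1125, 0, 0.3788], [0.05, -0.1538, 0.1213, 0, 0.3979], [0.05, -0.1538, 0.1213, 0, 0.3979], [0.05, -0.1538, 0.1213, 0, 0.3979], [0.05, -0.1538, 0.1213, 0, 0.3979]]]'

```text
t: 19.47
eef_pos: [0.5701, 0.0945, 0.2227]
ee_rot: [-3.141, -0.001, -2.916]
force: [-0.5, 0.2, 0.4]
width: 0.0499
gripper_force: 0.0
```

```bash
python3 - <<'E'
from h import *
s=get_state();W=wristT(s);im=grab_frame("wrist")[:,:,::-1];cv2.imwrite("pics/w5.png",im)
print(s["eef_pos"],s["ee_rot"],proj("wrist",[.5132,.0815,.132],W))
h=cv2.cvtColor(np.ascontiguousarray(im),cv2.COLOR_BGR2HSV)
k=cv2.inRange(h,(0,150,60),(8,255,255))|cv2.inRange(h,(172,150,60),(180,255,255));u=cv2.connectedComponentsWithStats(k)
for i in range(1,u[0]):
    if u[2][i,4]>60: print(u[2][i],u[3][i],ray("wrist",u[3][i],.132,W))
E
```

```text
[0.5701 0.0945 0.2227] [-3.1413 -0.0013 -2.916 ] [[279.6946 134.556 ]]
[269 125  19  20 296] [278.0405 134.0845] [0.5131 0.0803 0.132 ]
```

View pics/w5.png

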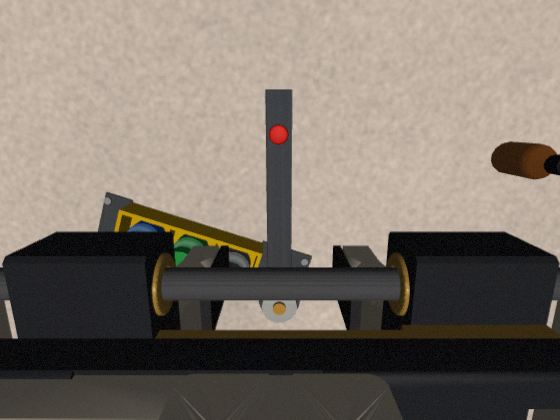

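The red peg is at (278,134), i.e. (0.513,0.080), as the fit predicts. The keeper lies straight along the view. Descending on the peg and closing.

Scaled: 0.126 m / 0.8 = 0.1575, -0.001 m / 0.8 = -0.0013.

Request:
pendant --moves '[[[0.05, 0.0375, -0.0013, 0, 0], [0.05, 0.0731, -0.0013, 0, 0], [0.05, 0.0731, -0.0013, 0.0125, 0], [0.05, 0.0731, -0.0013, 0.05, 0], [0.05, 0.0731, -0.0013, 0.0875, 0], [0.05, 0.0731, -0.0013, 0.125, 0], [0.05, 0.0731, -0.0013, 0.15, 0], [0.05, 0.0731, -0.0013, 0.1575, 0], [0.05, 0.0731, -0.0013, 0.1575, 0], [0.05, 0.0731, -0.0013, 0.1575, 0]]]' --grip_n 25

```text
t: 20.35
eef_pos: [0.5142, 0.0807, 0.0981]
ee_rot: [-3.141, 0.0, -2.918]
force: [0.0, -0.4, 0.6]
width: 0.0499
gripper_force: 0.0
```

Request:
pendant --moves '[[[0.03, 0, 0, 0, 0], [0.01, 0, 0, 0, 0], [0.01, 0, 0, 0, 0], [0.01, 0, 0, 0, 0], [0.01, 0, 0, 0, 0], [0.01, 0, 0, 0, 0], [0.01, 0, 0, 0, 0], [0.01, 0, 0, 0, 0], [0.01, 0, 0, 0, 0], [0.01, 0, 0, 0, 0]]]' --grip_n 25

```text
t: 21.18
eef_pos: [0.5136, 0.0805, 0.0978]
ee_rot: [-3.141, 0.0, -2.918]
force: [0.5, -5.4, 4.3]
width: 0.0133
gripper_force: 25.0
```

Scaled: -0.0903 m / 0.8 = -0.1129, -0.0767 m / 0.8 = -0.0959, -0.6 rad / 3.1416 = -0.191.

Request:
pendant --moves '[[[0.01, -0.0003, -0.01, 0, -0.0159], [0.01, -0.001, -0.02, 0, -0.0318], [0.01, -0.0023, -0.0299, 0, -0.0477], [0.01, -0.004, -0.0398, 0, -0.0637], [0.01, -0.0089, -0.0591, 0, -0.0955], [0.01, -0.0158, -0.0779, 0, -0.1273], [0.01, -0.0245, -0.0959, 0, -0.1592], [0.01, -0.0349, -0.1129, 0, -0.191], [0.01, -0.0349, -0.1129, 0, -0.191], [0.01, -0.0349, -0.1129, 0, -0.191]]]'

```text
t: 22.02
eef_pos: [0.5609, -0.0012, 0.0978]
ee_rot: [3.141, 0.0, -2.318]
force: [-3.7, 0.7, 7.7]
width: 0.0133
gripper_force: 25.0
```

```bash
python3 -c "
from h import *
s=get_state();print(s['force'],s['eef_pos']-[.6692,.117,0],s['ee_rot'],rel([*(np.array([.6692,.117])+.16*np.array([np.sin(-.0975),-np.cos(-.0975)])),.098]))"
```

```text
[-3.6896  0.7427  7.7032] [-0.1083 -0.1182  0.0978] [ 3.141   0.     -2.3182] [-0.0329 -0.0959 -0.0003]
```

Scaled: -0.0903 m / 0.8 = -0.1129, -0.0836 m / 0.8 = -0.1045, -0.55 rad / 3.1416 = -0.1751.

Request:
pendant --moves '[[[0.01, -0.0003, -0.01, 0, -0.0159], [0.01, -0.001, -0.02, 0, -0.0318], [0.01, -0.004, -0.0398, 0, -0.0637], [0.01, -0.0089, -0.0591, 0, -0.0955], [0.01, -0.0158, -0.0779, 0, -0.1273], [0.01, -0.0245, -0.0959, 0, -0.1592], [0.01, -0.0295, -0.1045, 0, -0.1751], [0.01, -0.0349, -0.1129, 0, -0.191], [0.01, -0.0349, -0.1129, 0, -0.191], [0.01, -0.0349, -0.1129, 0, -0.191], [0.01, -0.0349, -0.1129, 0, -0.191]]]'

```text
t: 22.93
eef_pos: [0.6453, -0.0416, 0.0978]
ee_rot: [3.14, 0.0, -1.718]
force: [-5.5, -0.2, 6.2]
width: 0.0133
gripper_force: 25.0
```

```bash
python3 -c "
from h import *
s=get_state();print(s['force'],s['eef_pos']-[.6692,.117,0],s['ee_rot'],rel([*(np.array([.6692,.117])+.16*np.array([np.sin(-.0975),-np.cos(-.0975)])),.098]))"
```

```text
[-5.4522 -0.16    6.2155] [-0.0239 -0.1586  0.0978] [ 3.1402  0.0001 -1.7179] [-0.0006 -0.0084 -0.0002]
```

Scaled: -0.008 m / 0.8 = -0.01, -0.006 m / 0.8 = -0.0075, -0.05 rad / 3.1416 = -0.0159.

Request:
pendant --moves '[[[0.01, 0, -0.0038, 0, -0.0064], [0.01, -0.0003, -0.0075, 0, -0.0111], [0.01, -0.0004, -0.01, 0, -0.0159], [0.01, -0.0004, -0.01, 0, -0.0159], [0.01, -0.0004, -0.01, 0, -0.0159]]]'

```text
t: 23.35
eef_pos: [0.6531, -0.0426, 0.0978]
ee_rot: [3.14, 0.0, -1.668]
force: [-5.0, -0.3, 8.0]
width: 0.0137
gripper_force: 25.0
```

Request:
pendant --moves '[[[0.01, 0, -0.0006, 0, 0], [0.01, 0, -0.0013, 0, 0], [0.01, 0, -0.0013, 0, 0], [0.01, 0, -0.0013, 0, 0]]]'

```text
t: 23.68
eef_pos: [0.6538, -0.0426, 0.0978]
ee_rot: [3.14, -0.0, -1.668]
force: [-5.2, -0.4, 7.2]
width: 0.0135
gripper_force: 25.0
```

Request:
pendant --moves '[[[0.01, 0, -0.0006, 0, 0], [0.01, 0, -0.0013, 0, 0], [0.01, 0, -0.0013, 0, 0], [0.01, 0, -0.0013, 0, 0]]]'

```text
t: 24.02
eef_pos: [0.6542, -0.0427, 0.0978]
ee_rot: [3.139, -0.0, -1.668]
force: [-8.2, 1.3, 9.6]
width: 0.0134
gripper_force: 25.0
```

Request:
pendant --moves '[[[0.01, 0, -0.0006, 0, 0], [0.01, 0, -0.0013, 0, 0], [0.01, 0, -0.0019, 0, 0], [0.01, 0, -0.0019, 0, 0], [0.01, 0, -0.0019, 0, 0], [0.01, 0, -0.0019, 0, 0]]]'

```text
t: 24.52
eef_pos: [0.6546, -0.0428, 0.0977]
ee_rot: [3.137, -0.0, -1.668]
force: [-11.8, 1.4, 11.1]
width: 0.013
gripper_force: 25.0
```

```bash
python3 - <<'E'
from h import *
im=np.vstack([grab_frame("side")[140:290,200:420],grab_frame("scene")[200:320,190:410]])[:,:,::-1];cv2.imwrite("pics/s3.png",cv2.resize(im,None,fx=2.2,fy=2.2))
E
```

View pics/s3.png

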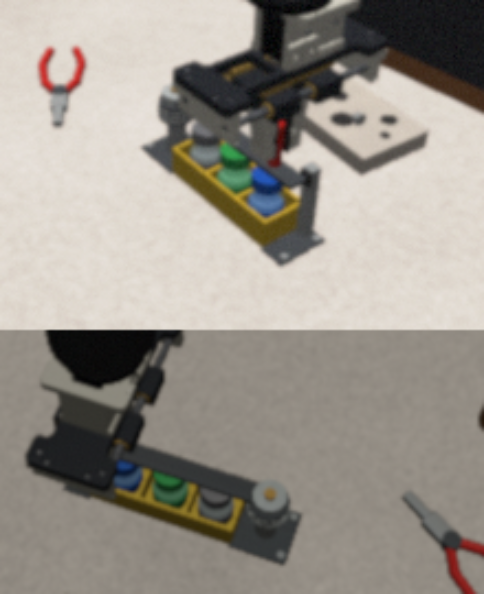

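All three jars stand upright in their cells. The bar lies over them against the stop post, and the peg is gripped with about 12 N of push against a 5 N spring.

```bash
python3 -c "
from station import arm, grab_frame, camera_params, get_state
print(arm.job_done())"
```

```text
the job is handed in; nothing more can be done
None
```

The green jar is in cell 2 and the blue jar in cell 3, both set down upright; the keeper is wound onto its stop and held there by the gripped peg, and the job is handed in at about 25 s, with no verdict returned.

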